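# Bring the gear to the front of the sample turntable

## Task

Turn the sample turntable by pushing the finger tabs on its rim with your fingertips, until the toothed gear standing on it is at the front, in line with the flat brown arrow that sticks out from the stand beneath. Turn it gently, and do not touch, lift or shift any of the samples on it, nor disturb the other things on the shelf. Finish with the turntable at rest.

Things in the scene. Friction and masses are not known exactly. Their poses are not given: they have to be found in the camera images.
- stand: fixed brown plastic foot under the turntable: a flat disc 180 mm across, 8 mm thick, on the shelf. Origin on the turntable's axis at shelf height; a flat brown arrow (shaft 22 mm wide, diamond-shaped head 60 mm wide, 8 mm thick, lying on the shelf) points along its own -x axis and marks the front (roughly towards the robot, up to 0.5 rad either way)
- arrow_tip (a point): tip of the arrow, 215 mm from the turntable's axis, 8 mm above the shelf; sticks out beyond the turntable's rim
- turntable_hub (a point): centre of the turntable's top face, on its upright axis, 50 mm above the shelf; its axes turn with the turntable (z up). Turntable: dark disc 230 mm across, 20 mm thick (z from 30 to 50 mm, at least 22 mm of free space beneath the rim, 22 mm above the arrow), with eight finger tabs on the rim
- tab (a point): middle of one finger tab, 134 mm from the axis, 40 mm above the shelf. Eight equal tabs, 45 degrees apart, this one at 22.5 degrees (anticlockwise from above) from the hub's x axis; each reaches radially from the disc's edge (115 mm from the axis) to 152 mm, is 14 mm wide with a round end and 20 mm thick (z from 30 to 50 mm)
- turntable (a joint): turntable angle in rad, 0 at the start, growing anticlockwise seen from above; turns freely both ways for more than a full turn, with drag of 0.15 N m (about 1.1 N at a tab), and stays where it is left
- gear: THE GEAR to bring to the front: white plastic spur gear, the only toothed sample on the turntable: 52 mm across its 12 teeth, 14 mm thick, with a hub 20 mm across up to 20 mm; loose, standing on the turntable with its centre 75 mm from the turntable's axis, in any of five places 72 degrees apart; body origin: centre of its underside (z = 50 mm)
- pulley: white round pulley, 46 mm across, 22 mm high, grooved round its side; loose, standing on the turntable with its centre 75 mm from the turntable's axis, in any of five places 72 degrees apart; body origin: centre of its underside (z = 50 mm)
- bush: white plain ring, 44 mm across, hole 26 mm, 16 mm high; loose, standing on the turntable with its centre 75 mm from the turntable's axis, in any of five places 72 degrees apart; body origin: centre of its underside (z = 50 mm)
- bracket: white square angle bracket, 40 x 40 mm, with one upright edge, 24 mm high; loose, standing on the turntable with its centre 75 mm from the turntable's axis, in any of five places 72 degrees apart; body origin: centre of its underside (z = 50 mm)
- clip: white oblong clip, 50 x 17 mm, 16 mm high; loose, standing on the turntable with its centre 75 mm from the turntable's axis, in any of five places 72 degrees apart; body origin: centre of its underside (z = 50 mm)
- spare_gear: brown gear, 56 mm across, 16 mm high, lying on the shelf to the left, not on the turntable: leave alone; origin: centre of underside
- nozzle: white tube nozzle, 130 mm long, 28 mm thick, lying on the shelf to the right: leave alone; origin: centre of underside
- wand: aluminium tube with bent black handle, about 290 mm long, 28 mm thick, lying on the shelf to the left: leave alone; origin: underside, near its middle
- latch: flat black plastic latch, 85 x 26 mm, 14 mm high, lying on the shelf to the right: leave alone; origin: centre of underside
Things that resemble listed ones, but are neither listed nor needed, are in the scene too. What is shaped like the bracket but blue or yellow is not meant.

How it is judged:
On the way:
1. the turntable is pushed with the fingers (contact force between the fingers and turntable above 0.3 N), for 0.05 s.
At the end, for the whole second after the job is handed in: the gear's centre is on the arrow's side, within 12 mm of the arrow's centre line; the turntable is at rest (under 0.05 rad/s); all five samples stand flat on it, 60 to 90 mm from its axis; the other things are within 30 mm of where they were (y of gear in the frame of stand between -0.012 and 0.012 m and x of gear in the frame of stand below -0.055 m and velocity of joint turntable between -0.05 and 0.05 rad/s and not (horizontal distance between gear and turntable_hub above 0.09 m or horizontal distance between gear and turntable_hub below 0.06 m or height (world z) of gear above 0.058 m or height (world z) of gear below 0.042 m) and angle between each of gear, pulley, bush, bracket, clip's own z axis and vertical below 0.15 rad and not (horizontal distance between pulley and turntable_hub above 0.09 m or horizontal distance between pulley and turntable_hub below 0.06 m or height (world z) of pulley above 0.058 m or height (world z) of pulley below 0.042 m) and not (horizontal distance between bush and turntable_hub above 0.09 m or horizontal distance between bush and turntable_hub below 0.06 m or height (world z) of bush above 0.058 m or height (world z) of bush below 0.042 m) and not (horizontal distance between bracket and turntable_hub above 0.09 m or horizontal distance between bracket and turntable_hub below 0.06 m or height (world z) of bracket above 0.058 m or height (world z) of bracket below 0.042 m) and not (horizontal distance between clip and turntable_hub above 0.09 m or horizontal distance between clip and turntable_hub below 0.06 m or height (world z) of clip above 0.058 m or height (world z) of clip below 0.042 m) and distance of each of spare_gear, nozzle, wand, latch from where it was at the start of the episode below 0.03 m); the robot touches nothing.
It fails at once if a sample on the turntable is touched by the robot (contact force between any of the fingers, the arm and gear above 0.5 N or contact force between any of the fingers, the arm and pulley above 0.5 N or contact force between any of the fingers, the arm and bush above 0.5 N or contact force between any of the fingers, the arm and bracket above 0.5 N or contact force between any of the fingers, the arm and clip above 0.5 N).
It fails at once if a sample is lifted, dropped or shifted off its place on the turntable (horizontal distance between any of gear, pulley, bush, bracket, clip and turntable_hub above 0.09 m or horizontal distance between any of gear, pulley, bush, bracket, clip and turntable_hub below 0.06 m or height (world z) of any of gear, pulley, bush, bracket, clip above 0.058 m or height (world z) of any of gear, pulley, bush, bracket, clip below 0.042 m).
It fails at once if the turntable is spun roughly (over 2.5 rad/s) (velocity of joint turntable above 2.5 rad/s or velocity of joint turntable below -2.5 rad/s).
It fails at once if another thing on the shelf is moved by more than 30 mm (distance of any of spare_gear, nozzle, wand, latch from where it was at the start of the episode above 0.03 m).
It also fails if it takes over 72 s, if anything falls off the work surface, if the arm or the gripper's body presses on something with over 40 N, if the wrist force passes 120 N, or if a joint passes its speed limit or range.

## Robot

A 7-joint arm with a two-finger parallel gripper is mounted at the origin on the work surface. World frame = base frame: x ahead of the robot, y to its left, z up, the work surface at z = 0. Lengths are in m, angles in rad, forces in N, time in s.
With the tool pointing down it reaches from about 0.425 to 0.875 m from the base axis. Payload 4.7 kg.
Tool frame: the origin (TCP) lies at the very end of the fingers, on their centre line; the grasp point (between the pads) lies 19 mm behind it; z points along the fingers, y is the line along which they close (so a half turn about z gives the same grasp; the last joint's range is limited). The gripper opens to 87 mm and grips with 3 to 60 N. Pads are 19 mm wide; open, the fingers measure 117 mm over their backs; the gripper's body (75 mm by 190 mm) begins 51 mm behind the grasp point.
Start: joints at [1.138, 0.321, -0.07, 1.45, 0.023, 1.371, -0.057], TCP at [0.281, -0.586, 0.223] pointing down, gripper open.
Joint ranges: [-2.86, 2.86], [-0.3, 2.09], [-1.38, 1.24], [0.06, 2.45], [-1.56, 4.7], [0.09, 2.05], [-2.69, 2.69]. Speed limits (rad/s): [2.57, 2.57, 3.14, 3.14, 3.14, 3.14, 3.14].

## Interface

Orientations are given as a 3x3 rotation matrix whose columns are the frame's x, y, z axes.
In Python, from cell import r gives the robot as it stands. The module is installed in compiled form; this text tells all that it offers.
- The arm moves only by the tool arm_command, never from a script. Its argument "targets" is a list of rows, each a list of 3 entries, a list of its own where there are three numbers: the shift along the tool's x, y, z each as a share of 0.1 m, from -1 to 1, then the turn about the tool's z as a share of 30 degrees, from -1 to 1, then the gripper's target within -1 to 1 (fully open at 1, half-way at 0, shut at -1). A call has 1 to 12 rows; each row is the pose to reach, as a shift and turn from the pose commanded when the call began, along the tool's axes at that moment; what a row does not reach only later rows make up. A row lasts 1/8 s, in which the tool goes at most 62.5 mm and 10.7 degrees, less where a joint would pass 70% of its speed; a pose out of reach is approached as far as the arm can. A call with a number of a shift or a turn outside -1 to 1 is refused whole. A call with a gripper value outside its range is refused whole. The fingers move at their own pace and stop on an object; "newtons" is the grip in N (left out, the last holds). Time passes only in rows, so rows that repeat a pose let the fingers close. It gives the time, the measured TCP pose, the force, the opening and the grip force at its end, in the units of the state.
- r.get_obs(): the state, without advancing time (a new reading comes with each control period).
- r.capture(name): name is "scene" or "side" or "wrist"; returns a dict with "frame" (480x640x3 uint8, red, green, blue), "z_map" (480x640 float32, m along the optical axis (not along the pixel's ray), 0 where there is no reading), "fx", "fy", "cx", "cy" (pixels), "xyz" and "orientation" of the camera in the world; the wrist camera has in their place "mount" (4x4, takes a point from camera to tool coordinates, whose origin is the TCP and whose axes are the flange's). Camera axes: x right, y down, z forward; pixel columns grow to the right and rows downward; lengths in m; the calibration is good to about 2 mm. A picture is of the moment at which its call begins: read the wrist's pose just before it.
- r.finish_job(): hands the job in; it is judged then, once.
The state is a dict: "time_s": time; "joint_positions": joint angles; "qvel": joint speeds; "joint_efforts": joint torques, N m; "tcp_pos": TCP position; "ee_rot": TCP orientation; "wrist_force": force on the tool from outside, world axes, zero at the start; "moment": the same for the moment, N m; "grip_width": finger opening in m; "grasp_force": force on a finger pad.
Only numpy, scipy, OpenCV 4.12 (cv2) and the standard library are available. Lean on these libraries where they do the work, as an engineer would, in place of code of your own. Each camera call takes 0.05 s, during which the arm holds its last target. There are 200 camera calls.

## Working session

There is one attempt and no reset: what is moved stays moved. The work goes in short steps, Python scripts to look and compute and a tool call to move; the robot and the scene stay as the last step left them, time stands still between calls to the robot, and variables do not carry over. Pictures are saved under pics/ and viewed, at most 10 in all, crops included, and the job is handed in when it is done.

Besides the shell and the picture viewer there is one more tool, called after "Request:" by a JSON object that holds its "api" and its "payload". arm_command: Moves the arm, as the interface text tells. Shift numbers are shares of 0.1 m and turn numbers shares of 30 degrees, none past 1 either way. Its arguments: {"type":"object","properties":{"targets":{"type":"array"},"newtons":{"type":"number"}},"required":["targets"]}

```bash
mkdir -p pics; cat > h.py <<'E'
import numpy as np, cv2
from cell import r
def cam(n):
    c=r.capture(n); return c
def ray(c,u,v,z):
    R=np.array(c["orientation"]);p=np.array(c["xyz"])
    d=R@np.array([(u-c["cx"])/c["fx"],(v-c["cy"])/c["fy"],1]); return p+d*(z-p[2])/d[2]
def proj(c,P):
    q=np.array(c["orientation"]).T@(np.array(P)-np.array(c["xyz"])); return c["fx"]*q[0]/q[2]+c["cx"],c["fy"]*q[1]/q[2]+c["cy"]
E
python3 - <<'E'
from h import *
import pickle
for n in("scene","side"):
    c=cam(n); cv2.imwrite(f"pics/{n}0.png",c["frame"][:,:,::-1]); print(n,c["xyz"],c["orientation"]); pickle.dump(c,open(n+"0.pkl","wb"))
o=r.get_obs();print(o["time_s"],o["tcp_pos"],o["ee_rot"],o["wrist_force"])
E
```

```text
scene [1.31457947 0.25101108 0.9529672 ] [[-0.3504582   0.71373386 -0.60643469]
 [ 0.93657761  0.26790049 -0.22594626]
 [ 0.00119865 -0.64715787 -0.76235507]]
side [0.34873648 0.77878622 1.14580871] [[-0.97083055 -0.17820748  0.16040619]
 [-0.23917543  0.76674721 -0.59572966]
 [-0.01682752 -0.61671777 -0.78700446]]
0.1 [ 0.28059348 -0.58575267  0.22155934] [[ 9.01832348e-01  4.32085348e-01 -8.17021770e-04]
 [ 4.32086116e-01 -9.01831001e-01  1.55988937e-03]
 [-6.28102208e-05 -1.75978245e-03 -9.99998450e-01]] [ 0.24286631 -0.45380268  1.00607288]
```

View pics/scene0.png

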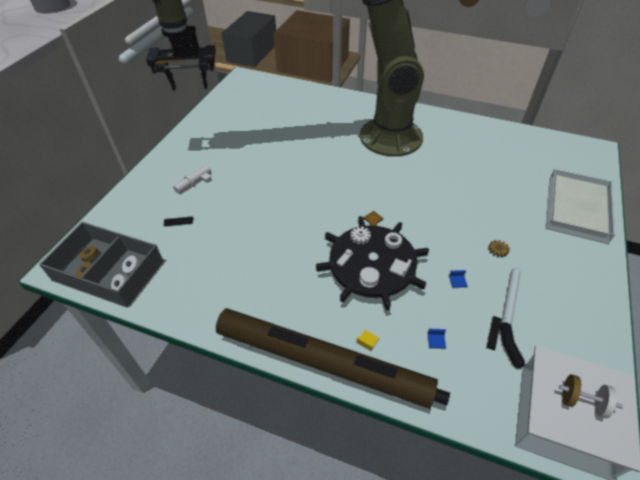

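View pics/side0.png

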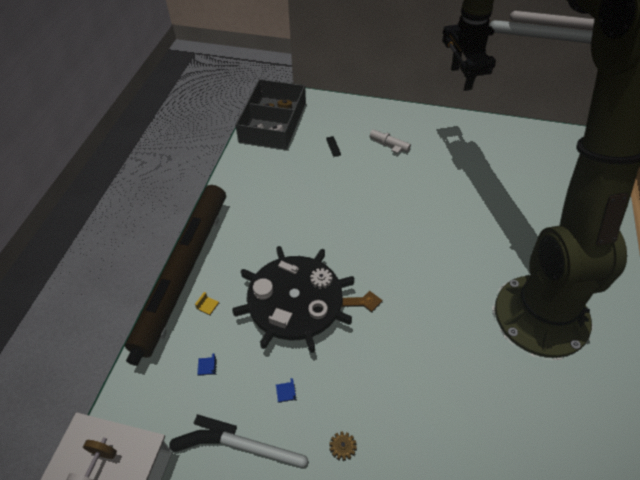

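Scene view: gear at (361,236), arrow head at (373,217), hub about (373,257). Side view: gear at (321,278), arrow tip at (383,300), hub (294,293). The gear needs turning clockwise by some 30°; now I'll measure it.

```bash
cat >> h.py <<'E'
def W(c,uv,z): return np.array([ray(c,u,v,z)[:2] for u,v in uv])
def measure(c,ctr,rad=130):
    f=c["frame"]; hsv=cv2.cvtColor(f,cv2.COLOR_RGB2HSV); yy,xx=np.mgrid[:480,:640]
    R=np.array(c["orientation"]); 
    d=np.stack([(xx-c["cx"])/c["fx"],(yy-c["cy"])/c["fy"],np.ones_like(xx,float)],-1)@R.T
    pl=lambda z:(np.array(c["xyz"])+d*((z-c["xyz"][2])/d[...,2])[...,None])[...,:2]
    P5=pl(.05)
    near=np.hypot(*(P5-ctr).transpose(2,0,1))
    dark=(hsv[...,2]<70)&(near<.19)
    cnt=max(cv2.findContours(dark.astype(np.uint8),0,1)[0],key=cv2.contourArea)[:,0]
    q=P5[cnt[:,1],cnt[:,0]]
    mc,mr=cv2.minEnclosingCircle(q.astype(np.float32)); mc=np.array(mc)
    rr=q-mc; a=np.arctan2(rr[:,1],rr[:,0]); far=np.hypot(*rr.T)>.128
    tab=np.angle(np.exp(8j*a[far]).mean())/8
    arr=(hsv[...,1]>110)&(hsv[...,0]<25)&(hsv[...,2]>60)&(near<.26)
    white=((hsv[...,1]<60)&(hsv[...,2]>140)&(near<.11)).astype(np.uint8)
    out=[]
    n,l,s,ce=cv2.connectedComponentsWithStats(white)
    P=pl(.062)
    for i in range(1,n):
        if s[i,4]>40: out.append((s[i,4],ce[i].round(),P[l==i].mean(0).round(4)))
    A=pl(.008)[arr]
    return mc,mr,tab,A,out
E
python3 - <<'E'
from h import *
import pickle
for n,uv in(("scene",(373,257)),("side",(294,293))):
    c=pickle.load(open(n+"0.pkl","rb")); ctr=ray(c,*uv,.05)[:2]
    mc,mr,tab,A,out=measure(c,ctr); print(n,ctr,mc,mr,np.degrees(tab))
    d=A-mc; i=np.hypot(*d.T).argmax(); m=A.mean(0)-mc
    print("arrow",len(A),A[i],np.hypot(*d[i]),np.degrees(np.arctan2(*d[i][::-1])),np.degrees(np.arctan2(*m[::-1])))
    for o in out: e=o[2]-mc; print(o,np.hypot(*e),np.degrees(np.arctan2(e[1],e[0])))
E
```

```text
scene [0.58825423 0.1081891 ] [0.59538907 0.10888455] 0.15369835495948792 -14.130057877422658
arrow 138 [0.38881927 0.05494172] 0.21349686194705994 -165.36482758360103 -164.63119888893408
(np.int32(161), array([360., 234.]), array([0.5333, 0.055 ])) 0.08221068773309899 -139.04663016878996
(np.int32(96), array([393., 238.]), array([0.5185, 0.1419])) 0.083677647519651 156.76176526517253
(np.int32(86), array([344., 257.]), array([0.6238, 0.0411])) 0.07349779829466592 -67.25969752639367
(np.int32(48), array([373., 256.]), array([0.595 , 0.1091])) 0.0004447386173694195 151.02418230720545
(np.int32(181), array([399., 266.]), array([0.6034, 0.181 ])) 0.0725590316029998 83.66129613140873
(np.int32(212), array([369., 275.]), array([0.6549, 0.1174])) 0.06011708484604302 8.14320524840071
side [0.58655353 0.10756235] [0.5660882  0.10570403] 0.1694173961877823 -10.430528091924463
arrow 613 [0.82428399 0.16844397] 0.2657091747133127 13.65780388400893 3.560630606747039
(np.int32(56), array([287., 266.]), array([0.6224, 0.0422])) 0.08487509015108853 -48.435193970645926
(np.int32(106), array([321., 276.]), array([0.5337, 0.0541])) 0.06092595162232717 -122.11358398714034
(np.int32(197), array([262., 286.]), array([0.6632, 0.1136])) 0.09743227435712179 4.648380855634438
(np.int32(77), array([317., 308.]), array([0.5203, 0.1422])) 0.05855352177881423 141.44303263014672
(np.int32(155), array([281., 316.]), array([0.597 , 0.1812])) 0.08157929029283956 67.73336921399145
```

Request:
{"api": "arm_command", "payload": {"targets": [[[0.3, -0.2, 0], 0, -1], [[0.6, -0.4, 0], 0, -1], [[0.87, -0.61, 0], 0, -1]], "newtons": 10}}

```text
time_s: 0.48
tcp_pos: [0.3336, -0.4922, 0.222]
ee_rot: [[0.902, 0.432, -0.0], [0.432, -0.902, 0.001], [0.0, -0.001, -1.0]]
wrist_force: [-0.3, 1.0, 0.0]
grip_width: 0.0646
grasp_force: 0.0
```

Request:
{"api": "arm_command", "payload": {"targets": [[[0.3, -0.2, 0], 0, -1], [[0.6, -0.4, 0], 0, -1], [[0.87, -0.61, 0], 0, -1]]}}

```text
time_s: 0.85
tcp_pos: [0.3855, -0.3996, 0.2221]
ee_rot: [[0.902, 0.432, -0.0], [0.432, -0.902, 0.001], [-0.0, -0.001, -1.0]]
wrist_force: [0.1, 0.3, 0.0]
grip_width: 0.035
grasp_force: 0.0
```

Request:
{"api": "arm_command", "payload": {"targets": [[[0.3, -0.2, 0], 0, -1], [[0.6, -0.4, 0], 0, -1], [[0.87, -0.61, 0], 0, -1]]}}

```text
time_s: 1.23
tcp_pos: [0.4375, -0.307, 0.2221]
ee_rot: [[0.902, 0.432, -0.0], [0.432, -0.902, 0.0], [-0.0, -0.001, -1.0]]
wrist_force: [0.9, 0.1, 0.2]
grip_width: 0.0057
grasp_force: 0.0
```

Request:
{"api": "arm_command", "payload": {"targets": [[[0.3, -0.2, 0], 0, -1], [[0.6, -0.4, 0], 0, -1], [[0.87, -0.61, 0], 0, -1]]}}

```text
time_s: 1.6
tcp_pos: [0.4895, -0.2145, 0.2221]
ee_rot: [[0.902, 0.432, -0.001], [0.432, -0.902, 0.0], [-0.0, -0.0, -1.0]]
wrist_force: [0.3, 0.6, 0.0]
grip_width: 0.0006
grasp_force: 0.0
```

Request:
{"api": "arm_command", "payload": {"targets": [[[0.3, -0.2, 0], 0, -1], [[0.6, -0.4, 0], 0, -1], [[0.87, -0.61, 0], 0, -1], [[0.87, -0.61, 0], -0.5, -1], [[0.87, -0.61, 0], -1, -1], [[0.87, -0.61, 0], -1, -1], [[0.87, -0.61, 0], -1, -1]]}}

```text
time_s: 2.48
tcp_pos: [0.541, -0.1232, 0.2221]
ee_rot: [[0.566, 0.824, -0.001], [0.824, -0.566, 0.0], [-0.0, -0.001, -1.0]]
wrist_force: [0.3, -0.3, -0.5]
grip_width: 0.0005
grasp_force: 0.0
```

```bash
cat >> h.py <<'E'
def wrist():
    o=r.get_obs(); c=r.capture("wrist"); T=np.eye(4);T[:3,:3]=o["ee_rot"];T[:3,3]=o["tcp_pos"]
    M=T@np.array(c["mount"]); c["xyz"]=M[:3,3];c["orientation"]=M[:3,:3]; return c
def mark(c,hub,tab):
    f=c["frame"][:,:,::-1].copy()
    for k in range(8):
        a=tab+k*np.pi/4
        u=proj(c,[hub[0]+.15*np.cos(a),hub[1]+.15*np.sin(a),.05]); cv2.circle(f,(int(u[0]),int(u[1])),3,(0,0,255),-1)
    u=proj(c,[*hub,.05]); cv2.circle(f,(int(u[0]),int(u[1])),3,(0,0,255),-1); return f
E
python3 - <<'E'
from h import *
c=wrist(); cv2.imwrite("pics/w1.png",mark(c,(.5875,.1075),np.radians(-14)))
import pickle; pickle.dump(c,open("w1.pkl","wb"))
E
```

```text
(no output)
```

View pics/w1.png

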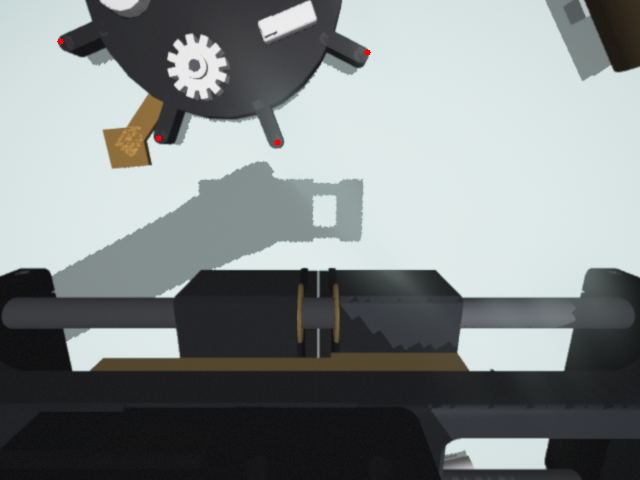

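Wrist view: gear at (198,66), the tab to push ends at (277,142), arrow head at (128,145). The red predicted tab ends lie on the real ones, so the hub and tab angles are right.

```bash
python3 -c "
from h import *
import pickle;c=pickle.load(open('w1.pkl','rb'));print(c['mount'],c['xyz'])
print(np.array([.5875,.1075])+.14*np.array([np.cos(np.radians(-86)),np.sin(np.radians(-86))]))
for u,v in((198,66),(128,140)): p=ray(c,u,v,.07 if u==198 else .008)[:2]-[.5875,.1075]; print(p,np.hypot(*p),np.degrees(np.arctan2(p[1],p[0])))"
```

```text
[[-1.08356762e-03 -9.66386650e-01 -2.57090780e-01  6.86218336e-02]
 [ 9.99998793e-01 -7.60962159e-04 -1.35431788e-03 -3.02989755e-04]
 [ 1.11315837e-03 -2.57091937e-01  9.66386308e-01 -1.61182755e-01]
 [ 0.00000000e+00  0.00000000e+00  0.00000000e+00  1.00000000e+00]] [ 0.5797804  -0.06647048  0.38323212]
[ 0.59726591 -0.03215897]
[-0.05358243 -0.05734534] 0.07848289118832696 -133.05714622843408
[-0.17277064 -0.04741848] 0.17915972005047484 -164.65256249862296
```

Request:
{"api": "arm_command", "payload": {"targets": [[[0.3, 0, 0.3], 0, -1], [[0.6, 0, 0.6], 0, -1], [[0.95, -0.05, 0.9], 0, -1], [[0.95, -0.05, 0.9], 0, -1], [[0.95, -0.05, 0.9], 0, -1]]}}

```text
time_s: 3.15
tcp_pos: [0.5909, -0.0427, 0.1327]
ee_rot: [[0.566, 0.824, -0.0], [0.824, -0.566, -0.001], [-0.001, 0.0, -1.0]]
wrist_force: [0.8, -0.9, -0.1]
grip_width: 0.0006
grasp_force: 0.0
```

Request:
{"api": "arm_command", "payload": {"targets": [[[0.13, 0, 0.2], 0, -1], [[0.13, 0, 0.4], 0, -1], [[0.13, 0, 0.6], 0, -1], [[0.13, 0, 0.8], 0, -1], [[0.13, 0, 0.95], 0, -1], [[0.13, 0, 0.95], 0, -1]]}}

```text
time_s: 3.9
tcp_pos: [0.597, -0.0314, 0.0358]
ee_rot: [[0.565, 0.825, -0.003], [0.825, -0.565, 0.0], [-0.001, -0.003, -1.0]]
wrist_force: [0.2, 0.1, 0.0]
grip_width: 0.0005
grasp_force: 0.0
```

Request:
{"api": "arm_command", "payload": {"targets": [[[-0.05, -0.06, 0], 0, -1], [[-0.09, -0.11, 0], 0, -1], [[-0.13, -0.19, 0], 0, -1], [[-0.17, -0.26, 0], 0, -1], [[-0.2, -0.33, 0], 0, -1], [[-0.23, -0.4, 0], 0, -1], [[-0.25, -0.48, 0], 0, -1], [[-0.275, -0.56, 0], 0, -1], [[-0.29, -0.64, 0], 0, -1], [[-0.3, -0.7, 0], 0, -1], [[-0.3, -0.7, 0], 0, -1]]}}

```text
time_s: 5.28
tcp_pos: [0.5226, -0.0163, 0.0373]
ee_rot: [[0.565, 0.825, -0.001], [0.825, -0.565, -0.0], [-0.001, -0.001, -1.0]]
wrist_force: [-0.3, 0.3, 0.1]
grip_width: 0.0004
grasp_force: 0.0
```

```bash
cat > m.py <<'E'
from h import *
import sys
hub=np.array([.5875,.1075]); o=r.get_obs(); t=np.array(o["tcp_pos"])[:2]-hub
print("tcp",o["tcp_pos"],np.hypot(*t),np.degrees(np.arctan2(t[1],t[0])),o["wrist_force"])
for n in("scene","side"):
    c=cam(n); out=measure(c,hub)[4]
    for q in out: e=q[2]-hub; print(n,q[0],q[1],np.hypot(*e).round(3),np.degrees(np.arctan2(e[1],e[0])).round(1))
    if n=="side" and len(sys.argv)>1:
        f=c["frame"][190:390,180:440,::-1]; cv2.imwrite(sys.argv[1],cv2.resize(f,None,fx=3,fy=3))
E
python3 m.py pics/s2.png
```

```text
tcp [ 0.52256952 -0.01630886  0.03733291] 0.139802001640421 -117.67437167219839 [-0.28896839  0.33011819  0.05440723]
scene 160 [370. 233.] 0.074 -156.9
scene 107 [399. 245.] 0.076 132.7
scene 88 [345. 249.] 0.075 -81.6
scene 51 [373. 256.] 0.007 12.5
scene 214 [359. 271.] 0.069 -14.2
scene 174 [393. 272.] 0.075 58.3
side 76 [298. 265.] 0.074 -83.5
side 213 [266. 277.] 0.078 -15.3
side 168 [324. 286.] 0.074 -157.2
side 52 [294. 292.] 0.007 115.4
side 199 [272. 311.] 0.075 62.9
side 112 [308. 314.] 0.075 132.3
```

View pics/s2.png

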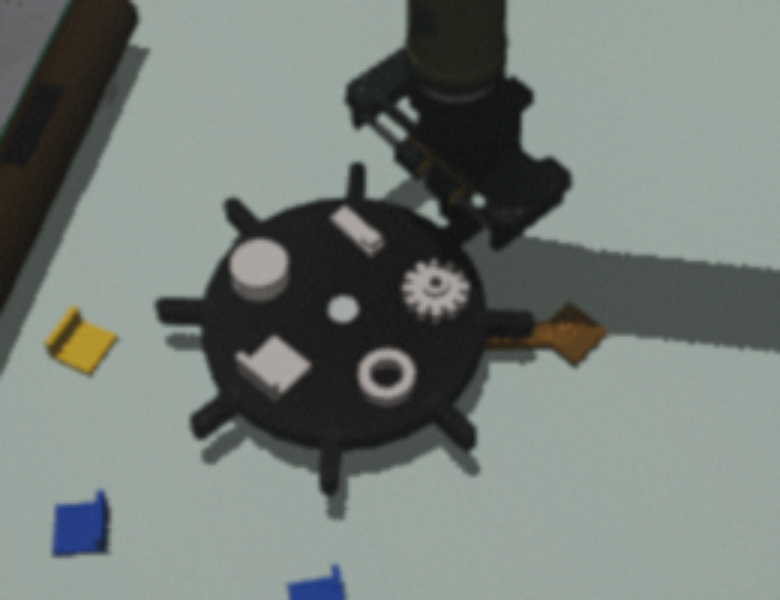

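The crop shows the gear at (435,290) not yet at the arrow, all samples standing in place, and the fingers clear of them. The gear is at -157° and the arrow at -165°, so push 8° more.

Request:
{"api": "arm_command", "payload": {"targets": [[[0, -0.04, 0], 0, -1], [[0, -0.08, 0], 0, -1], [[-0.005, -0.12, 0], 0, -1], [[-0.01, -0.16, 0], 0, -1], [[-0.01, -0.195, 0], 0, -1], [[-0.01, -0.195, 0], 0, -1]]}}

```text
time_s: 6.12
tcp_pos: [0.5064, -0.0059, 0.0375]
ee_rot: [[0.565, 0.825, -0.001], [0.825, -0.565, -0.0], [-0.0, -0.001, -1.0]]
wrist_force: [-0.3, -0.7, 0.2]
grip_width: 0.0006
grasp_force: 0.0
```

```bash
python3 m.py
```

```text
tcp [ 0.50638735 -0.00588334  0.03754989] 0.13940962645464722 -125.57933152996267 [-0.27218032 -0.68890117  0.21768035]
scene 174 [374. 232.] 0.075 -164.7
scene 89 [346. 246.] 0.074 -89.9
scene 111 [401. 248.] 0.075 124.7
scene 51 [373. 256.] 0.007 12.5
scene 209 [355. 269.] 0.07 -23.1
scene 163 [390. 274.] 0.075 50.0
side 69 [302. 265.] 0.075 -91.8
side 214 [268. 274.] 0.078 -23.6
side 180 [325. 289.] 0.075 -164.5
side 52 [294. 293.] 0.007 116.2
side 204 [268. 308.] 0.075 54.5
side 120 [304. 316.] 0.075 124.3
```

Request:
{"api": "arm_command", "payload": {"targets": [[[-0.02, 0.06, 0], 0, -1], [[-0.05, 0.12, 0], 0, -1], [[-0.15, 0.15, 0], 0, -1], [[-0.2, 0.15, -0.3], 0, -1], [[-0.2, 0.15, -0.6], 0, -1], [[-0.2, 0.15, -0.9], 0, -1], [[-0.2, 0.15, -0.9], 0, -1]]}}

```text
time_s: 7.1
tcp_pos: [0.5095, -0.0321, 0.1299]
ee_rot: [[0.566, 0.825, 0.005], [0.825, -0.566, -0.001], [0.002, 0.004, -1.0]]
wrist_force: [0.9, -0.0, 0.0]
grip_width: 0.0003
grasp_force: 0.0
```

Request:
{"api": "arm_command", "payload": {"targets": [[[-0.4, 0, -0.3], 0, -1], [[-0.8, 0, -0.6], 0, -1], [[-0.8, 0, -0.6], 0, -1], [[-0.8, 0, -0.6], 0, -1]]}}

```text
time_s: 7.6
tcp_pos: [0.4623, -0.0969, 0.1864]
ee_rot: [[0.565, 0.825, -0.001], [0.825, -0.565, 0.001], [-0.0, -0.001, -1.0]]
wrist_force: [-0.5, 1.1, -0.2]
grip_width: 0.0005
grasp_force: 0.0
```

```bash
python3 m.py pics/s3.png
```

```text
tcp [ 0.46227018 -0.09685336  0.18644182] 0.2396722808796323 -121.50039211093222 [-0.47384325  1.05688038 -0.17005831]
scene 174 [374. 232.] 0.076 -164.4
scene 87 [346. 246.] 0.074 -90.0
scene 106 [401. 248.] 0.075 124.9
scene 50 [373. 256.] 0.008 12.2
scene 208 [355. 269.] 0.07 -23.1
scene 162 [390. 274.] 0.075 50.0
side 67 [302. 265.] 0.075 -91.6
side 208 [268. 274.] 0.078 -23.6
side 166 [325. 289.] 0.076 -164.2
side 49 [294. 293.] 0.007 119.1
side 198 [268. 308.] 0.075 54.3
side 106 [304. 316.] 0.076 124.3
```

View pics/s3.png

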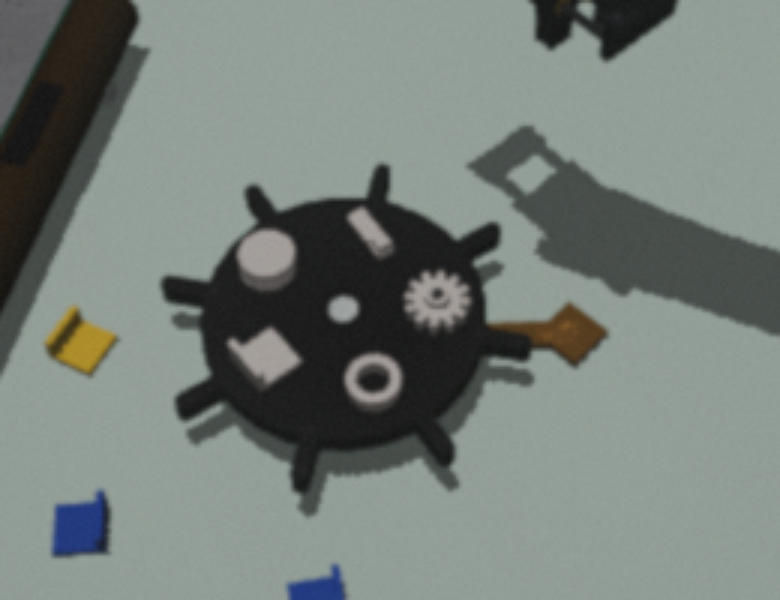

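The gear at (437,298) lines up with the arrow (tip at (607,333)) once height parallax is allowed for: -164.3° against -165°. The arm is clear and everything is at rest, so I'll hand it in.

```bash
python3 -c "
from cell import r
print(r.finish_job())"
```

```text
the job is handed in; nothing more can be done
None
```

The gear is at the front, within about 1° of the arrow's centre line (about 1 mm; 12 mm is allowed). The turntable is at rest with the samples in place, the arm is clear, and the job is handed in, though no verdict came back.

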